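# Put the hole saws back on their rack by size

### The arm

A 6-joint arm with a two-finger parallel gripper is mounted at the origin on the work surface. World frame = base frame: x ahead of the robot, y to its left, z up, the work surface at z = 0. Lengths are in m, angles in rad, forces in N, time in s.
With the tool pointing down it reaches from about 0.325 to 0.925 m from the base axis. Payload 3.1 kg.
Tool frame: the origin (TCP) lies midway between the tips of the shut fingers; the grasp point (between the pads) lies bot.tcp_to_grasp behind it (bot.tcp_to_grasp is the distance from the TCP to the grasp point, in m); z points along the fingers, y is the direction in which the jaws open and shut (so a half turn about z gives the same grasp; the last joint's range is limited). The gripper opens to 85 mm and grips with 20 to 120 N. Pads are 22 mm wide; open, the fingers measure 114 mm over their backs; the gripper's body (76 mm by 85 mm) begins 54 mm behind the grasp point. The pads swing forward as they close: fully open they stand 13 mm farther back than shut.
Start: joints at [-1.405, 0.217, 1.613, -0, 1.311, -0.112], TCP at [0.171, -0.601, 0.231] pointing down, gripper open.
Joint ranges: [-2.75, 2.75], [-0.78, 2.1], [0.31, 2.55], [-1.13, 4.27], [0.13, 2.63], [-2.58, 2.58]. Speed limits (rad/s): [2.79, 2.79, 3.14, 3.14, 3.14, 3.14].

### API

Orientations are given as [roll, pitch, yaw] about the fixed x, y, z axes, in that order (R = Rz(yaw) Ry(pitch) Rx(roll)).
In Python, from rig import monitor, camera, bot gives the robot as it stands.
- The arm moves only by the shell command python3 -m jog 'ROWS' [OPENING] [FORCE]. ROWS is JSON, one flat list of numbers, 4 for each row, row after row: the shift along the tool's x, y, z in cm, then the turn about the tool's z in degrees. In form: [tx, ty, tz, roll, tx, ty, tz, roll, ...]. A call has exactly 10 rows; each row shifts and turns the commanded pose from where the row before left it, along the tool's axes as they then stand; what a row does not reach is not made up. A row lasts 1/10 s, in which the tool goes at most 50 mm and 8.59 degrees, less where a joint would pass 70% of its speed; a pose out of reach is approached as far as the arm can. A call is refused whole if a number of a shift passes 5 or a number of a turn 8.59, either way. A call with a gripper value outside its range is refused whole. OPENING is the gripper command: -1 is shut, 1 is fully open, values between are in proportion, set as the call begins (- or left out, the last holds). The fingers move at their own pace and stop on an object; FORCE is the grip in N (left out, the last holds). Time passes only in rows, so rows that do not move let the fingers close, or fill a call up. It gives the time, the measured TCP pose, the force and the opening at its end, in the units of the state.
- monitor.read_state(): the state, without advancing time (a new reading comes with each control period).
- camera(name): name is "side" or "top"; returns a dict with "color" (480x640x3 uint8, blue, green, red), "z_map" (480x640 float32, m along the optical axis (not along the pixel's ray), 0 where there is no reading), "vertical_fov" (degrees; the focal length in pixels is half the picture's height over the tangent of half this angle, whatever the lens; pixels are square), "cx", "cy" (the principal point, pixels), "distortion" ([k1, k2, p1, p2, k3] as OpenCV has them; the pictures are not rectified), "world_to_cam" (4x4, takes a point from world to camera coordinates). Camera axes: x right, y down, z forward; pixel columns grow to the right and rows downward; lengths in m; the calibration is good to about 2 mm. A picture is of the moment at which its call begins.
- bot.close_job(): hands the job in, once; it reports no verdict.
The state is a dict: "t": time; "qpos": joint angles; "joint_vel": joint speeds; "joint_efforts": joint torques, N m; "eef_pos": TCP position; "tool_rot": TCP orientation; "ft_force": force on the tool from outside, world axes, zero at the start; "moment": the same for the moment, N m; "opening": opening from 0.0 (shut) to 1.0 (fully open).
Only numpy, scipy, OpenCV 4.12 (cv2) and the standard library are available. Lean on these libraries where they do the work, as an engineer would, in place of code of your own. Each camera call takes 0.05 s, during which the arm holds its last target.

### The job

Put the four hole saws standing about the bench back on the brown rack, one over each peg, in order of size: the smallest on the peg next to the arbor (the hexagonal shank in the red base), the largest at the far end. Each stands on its teeth, flat and roughly centred on its cork pad; lower them on rather than dropping them, tip none over, and leave the glue bottle standing where it is.

Things in the scene. Friction and masses are not known exactly. Their poses are not given: they have to be found in the camera images.
- saw_32: The smallest of four loose hole saws: a round dark-steel cup, 32 mm outside diameter, 46 mm tall, 3 mm wall, about 90 g (varies), standing teeth down, open below (41 mm deep inside), its bright flat back plate with a dark hole on top. Origin at the centre of the underside (ring of teeth), z up. It starts on the bench.
- saw_41: The second smallest of four loose hole saws: a round dark-steel cup, 41 mm outside diameter, 46 mm tall, 3 mm wall, about 120 g (varies), standing teeth down, open below (41 mm deep inside), its bright flat back plate with a dark hole on top. Origin at the centre of the underside (ring of teeth), z up. It starts on the bench.
- saw_51: The second largest of four loose hole saws: a round dark-steel cup, 51 mm outside diameter, 46 mm tall, 3 mm wall, about 170 g (varies), standing teeth down, open below (41 mm deep inside), its bright flat back plate with a dark hole on top. Origin at the centre of the underside (ring of teeth), z up. It starts on the bench.
- saw_64: The largest of four loose hole saws: a round dark-steel cup, 64 mm outside diameter, 46 mm tall, 3 mm wall, about 230 g (varies), standing teeth down, open below (41 mm deep inside), its bright flat back plate with a dark hole on top. Origin at the centre of the underside (ring of teeth), z up. It starts on the bench.
- peg_a: One of four like places, 85 mm apart in a straight row on the fixed dark brown strip (94 mm wide, its top 18 mm above the bench); letters tell nothing of the order. A cork pad 72 mm across, 2 mm thick, with a pale dowel peg in its middle, 10 mm thick, 22 mm above the cork. Origin on the peg's axis, under the pad (18 mm above the bench); a seated saw's teeth are 2 mm above it.
- peg_b: One of four like places, 85 mm apart in a straight row on the fixed dark brown strip (94 mm wide, its top 18 mm above the bench); letters tell nothing of the order. A cork pad 72 mm across, 2 mm thick, with a pale dowel peg in its middle, 10 mm thick, 22 mm above the cork. Origin on the peg's axis, under the pad (18 mm above the bench); a seated saw's teeth are 2 mm above it.
- peg_c: One of four like places, 85 mm apart in a straight row on the fixed dark brown strip (94 mm wide, its top 18 mm above the bench); letters tell nothing of the order. A cork pad 72 mm across, 2 mm thick, with a pale dowel peg in its middle, 10 mm thick, 22 mm above the cork. Origin on the peg's axis, under the pad (18 mm above the bench); a seated saw's teeth are 2 mm above it.
- peg_d: One of four like places, 85 mm apart in a straight row on the fixed dark brown strip (94 mm wide, its top 18 mm above the bench); letters tell nothing of the order. A cork pad 72 mm across, 2 mm thick, with a pale dowel peg in its middle, 10 mm thick, 22 mm above the cork. Origin on the peg's axis, under the pad (18 mm above the bench); a seated saw's teeth are 2 mm above it.
- arbor: Hole-saw arbor: hexagonal steel shank pointing up, 11 mm across, on a dark collar in a round red base (42 mm across, 52 mm high). Fixed at one end of the strip, either end from start to start, in line with the pegs and 85 mm from the nearest; the other end has a pale wooden block with three thin drills. Origin on its axis, underside, 18 mm above the bench.
- glue: Loose glue bottle, yellow with a white label band and orange nozzle, 48 mm across, 104 mm tall, 130 g, standing among the saws, near the middle of the bench. Origin at the centre of its underside, z up.

How it is judged:
By the outcome, as a careful person would: the job done as asked, in the order asked, and still so for the second after the job is handed in, with the robot touching nothing.
It also fails if it takes over 88 s, if anything falls off the work surface, if the arm or the gripper's body presses on something with over 40 N, if the wrist force passes 120 N, or if a joint passes its speed limit or range.

## Working session

There is one attempt and no reset: what is moved stays moved. The work goes in short steps, Python scripts to look and compute and a shell command to move; the robot and the scene stay as the last step left them, time stands still between calls to the robot, and variables do not carry over. Pictures are saved under pics/ and viewed, and the job is handed in when it is done.

```bash
ls; mkdir -p pics; python3 - <<'E'
from rig import monitor,camera,bot
import cv2,numpy as np
print(bot.tcp_to_grasp, monitor.read_state())
for n in("side","top"):
    c=camera(n);cv2.imwrite(f"pics/{n}0.png",c["color"]);np.savez(f"{n}0.npz",**c)
    print(n,c["vertical_fov"],c["cx"],c["cy"],c["distortion"],np.round(c["world_to_cam"],3).tolist())
E
```

```text
pics
0.0187 {'t': 0.0, 'qpos': array([-1.40523930e+00,  2.17774148e-01,  1.61494712e+00, -6.29364882e-06,
        1.31132545e+00, -1.12213512e-01]), 'joint_vel': array([ 0.00170701, -0.00077504, -0.00049359,  0.00107923,  0.00125994,
        0.00038916]), 'joint_efforts': array([-3.59589376e-04, -3.96851921e+01, -3.03851867e+01, -7.02469515e-05,
        9.90812463e-03,  1.13590449e-06]), 'eef_pos': array([ 0.1712561 , -0.60021395,  0.22994911]), 'tool_rot': array([-3.13915334e+00, -2.68760428e-04,  2.77771830e-01]), 'ft_force': array([-0.73795631,  0.58421759,  0.19190168]), 'moment': array([ 0.01110724, -0.0015271 , -0.00190972]), 'opening': 1.0005972781439538}
side 56.998934806890354 318.92632901765387 236.72279612072592 [-0.07994249  0.          0.          0.          0.        ] [[0.96, -0.279, 0.017, -0.547], [-0.185, -0.68, -0.709, 0.138], [0.21, 0.678, -0.705, 0.892], [0.0, 0.0, 0.0, 1.0]]
top 45.89345331348723 321.6435218928456 239.83645742451134 [-0.00108733  0.          0.          0.          0.        ] [[0.011, -0.999, 0.036, -0.028], [-0.999, -0.013, -0.047, 0.566], [0.047, -0.035, -0.998, 1.06], [0.0, 0.0, 0.0, 1.0]]
```

View pics/top0.png

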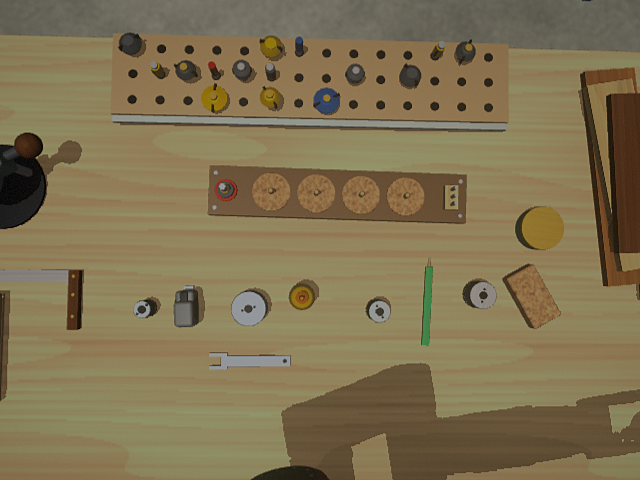

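View pics/side0.png

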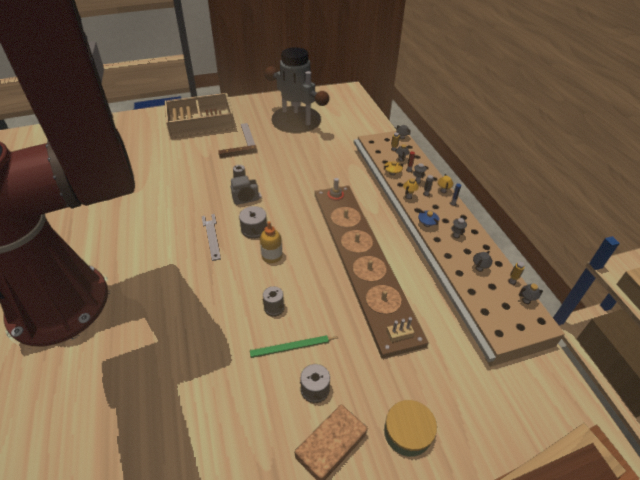

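The top view shows the arbor at the left end (226,190), with pads at x≈271, 316, 361 and 405 on row ~190. The saws are at (143,309), (248,308), (379,311) and (483,294), and the glue bottle is at (302,296). A grey block sits at (185,307). Next I'll measure positions.

```bash
cat > h.py <<'E'
import numpy as np,cv2
def K(c):
    f=240/np.tan(np.radians(float(c["vertical_fov"]))/2)
    return np.array([[f,0,float(c["cx"])],[0,f,float(c["cy"])],[0,0,1]])
def ray(c,uv):
    uv=np.asarray(uv,float).reshape(-1,1,2)
    n=cv2.undistortPoints(uv,K(c),np.asarray(c["distortion"],float))[:,0]
    M=np.asarray(c["world_to_cam"],float);R=M[:3,:3];t=M[:3,3]
    return -R.T@t,np.c_[n,np.ones(len(n))]@R
def plane(c,uv,z):
    o,d=ray(c,uv);return o+d*((z-o[2])/d[:,2])[:,None]
def blobs(mask,amin=60):
    cs,_=cv2.findContours(mask.astype(np.uint8)*255,cv2.RETR_EXTERNAL,cv2.CHAIN_APPROX_NONE)
    return [k for k in cs if cv2.contourArea(k)>amin]
def heightmap(c):
    v,u=np.mgrid[0:480,0:640];o,d=ray(c,np.c_[u.ravel(),v.ravel()])
    z=np.asarray(c["z_map"],float).ravel()
    return (o+d*z[:,None]).reshape(480,640,3)
E
python3 - <<'E'
from h import *
c=dict(np.load("top0.npz"));im=c["color"]
hsv=cv2.cvtColor(im,cv2.COLOR_BGR2HSV);P=heightmap(c)
m=(hsv[...,1]<45)&(hsv[...,2]>110)
for k in blobs(m,40):
    (u,v),r=cv2.minEnclosingCircle(k)
    if 260<v<340:
        p=plane(c,[(u,v)],.046)[0];q=plane(c,[(u+r,v)],.046)[0]
        bx=P[int(v)-4:int(v)+5,int(u)-4:int(u)+5,2]
        print("plate",round(u,1),round(v,1),np.round(p*1000,1),"diam",round(2000*np.linalg.norm(q-p),1),"dz",np.round(np.median(bx)*1000,1))
# pads: cork (lighter than strip)
cork=(hsv[...,2]>110)&(hsv[...,1]>60);cork[:160]=0;cork[225:]=0;cork[:,:245]=0;cork[:,432:]=0
ctr=[]
lab=np.zeros((480,640),np.uint8)
for u0 in(271,316,361,405):
    mm=np.zeros_like(lab);cv2.circle(mm,(u0,194),23,1,-1)
    k=max(blobs(cork&(mm>0),100),key=cv2.contourArea)
    (u,v),r=cv2.minEnclosingCircle(k);e=cv2.fitEllipse(k)
    print("pad",round(u,1),round(v,1),round(r,1),np.round(plane(c,[(u,v)],.020)[0]*1000,1),np.round(plane(c,[e[0]],.020)[0]*1000,1),np.round(e[1],1))
red=((hsv[...,0]<8)|(hsv[...,0]>172))&(hsv[...,1]>120)&(hsv[...,2]>60)
for k in blobs(red,60):
    (u,v),r=cv2.minEnclosingCircle(k);print("red",u,v,r,np.round(plane(c,[(u,v)],.03)[0]*1000,1))
for n,(u,v) in dict(glue=(302,296),grey=(185,307),bench=(340,260)).items():
    b=P[v-14:v+15,u-14:u+15,2];print(n,np.round(np.percentile(b[b>-1],[5,50,98])*1000),np.round(P[v,u]*1000))
E
python3 - <<'E'
import cv2
im=cv2.imread("pics/top0.png")
cv2.imwrite("pics/top0z.png",cv2.resize(im[160:340,120:520],None,fx=2,fy=2,interpolation=cv2.INTER_CUBIC))
E
```

```text
plate 183.0 313.8 [427.4 229.6  46. ] diam 39.5 dz 66.2
plate 379.2 311.2 [ 435.2 -127.2   46. ] diam 38.9 dz 46.9
plate 141.2 309.3 [434.9 304.7  46. ] diam 30.2 dz 46.8
plate 248.2 308.7 [437.7 112.   46. ] diam 63.1 dz 47.2
plate 483.0 295.0 [ 466.6 -319.7   46. ] diam 49.9 dz 46.3
plate 33.5 275.5 [493.7 498.1  46. ] diam 120.4 dz 6.9
pad 270.7 194.6 22.4 [650.1  76.   20. ] [652.5  77.5  20. ] [37.8 43. ]
pad 315.5 194.2 20.5 [652.1  -8.5  20. ] [654.3  -8.7  20. ] [37.6 38.4]
pad 360.5 194.5 19.3 [653.  -93.7  20. ] [653.2 -93.8  20. ] [37.2 37.6]
pad 405.0 196.0 19.3 [ 651.5 -178.6   20. ] [ 651.5 -179.1   20. ] [36.8 37.7]
red 225.25221252441406 189.6504364013672 11.257742881774902 [656.7 160.   30. ]
glue [-2. 63. 94.] [465.  15. 105.]
grey [-1. 56. 69.] [441. 222.  68.]
bench [-3. -0.  4.] [529. -57.  -1.]
```

View pics/top0z.png

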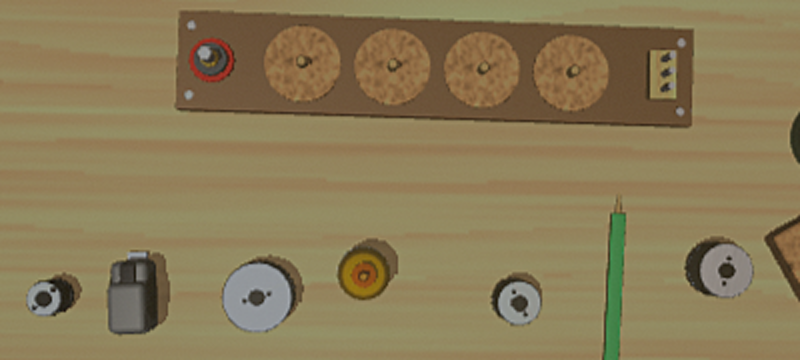

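The zoomed view gives pad centres at about (271,191), (316,193), (361,194.5) and (405.5,196), so my mask clipped the first pads. I'll refine those and cross-check against the side view.

```bash
python3 - <<'E'
from h import *
c=dict(np.load("top0.npz"));s=dict(np.load("side0.npz"))
hsv=cv2.cvtColor(c["color"],cv2.COLOR_BGR2HSV)
cork=(hsv[...,2]>110)&(hsv[...,1]>60)
pts=[]
for u0,v0 in((271,191),(316,193),(361,194.5),(405.5,196)):
    mm=np.zeros((480,640),np.uint8);cv2.circle(mm,(round(u0),round(v0)),24,1,-1)
    k=max(blobs(cork&(mm>0),100),key=cv2.contourArea);e=cv2.fitEllipse(k)
    p=plane(c,[e[0]],.020)[0];pts.append(p);print("top pad",np.round(e[0],1),np.round(p*1000,1),np.round(e[1],1))
pts=np.array(pts);print("spacing",np.linalg.norm(np.diff(pts,axis=0),axis=1)*1000,"dir deg",np.degrees(np.arctan2(*(pts[0]-pts[3])[:2])))
h2=cv2.cvtColor(s["color"],cv2.COLOR_BGR2HSV)
ck=(h2[...,2]>110)&(h2[...,1]>60)
for u0,v0 in((346,217),(357,241),(370,268),(384,299)):
    mm=np.zeros((480,640),np.uint8);cv2.ellipse(mm,(u0,v0),(22,16),0,0,360,1,-1)
    k=max(blobs(ck&(mm>0),50),key=cv2.contourArea);k=cv2.convexHull(k);e=cv2.fitEllipse(k)
    print("side pad",np.round(e[0],1),np.round(plane(s,[e[0]],.020)[0]*1000,1),np.round(e[1],1))
m=(h2[...,1]<60)&(h2[...,2]>105)
for k in blobs(m,20):
    e=cv2.fitEllipse(cv2.convexHull(k)) if len(k)>6 else None
    if e and 200<e[0][0]<340 and 150<e[0][1]<400: print("side plate",np.round(e[0],1),np.round(e[1]),np.round(plane(s,[e[0]],.046)[0]*1000,1))
E
python3 - <<'E'
import cv2
im=cv2.imread("pics/side0.png")
cv2.imwrite("pics/side0z.png",cv2.resize(im[150:410,200:440],None,fx=2.3,fy=2.3,interpolation=cv2.INTER_CUBIC))
E
```

```text
top pad [270.  192.9] [653.3  77.4  20. ] [37.9 41.8]
top pad [315.7 193.1] [654.3  -8.7  20. ] [37.6 38.4]
top pad [360.6 194.4] [653.2 -93.8  20. ] [37.2 37.6]
top pad [405.3 196. ] [ 651.5 -179.1   20. ] [36.8 37.7]
spacing [86.05648617 85.15914673 85.2493608 ] dir deg 0.40157028829046093
side pad [343.2 218.1] [651.1  71.6  20. ] [30.8 38.6]
side pad [354.3 241.7] [650.2 -10.7  20. ] [31.8 38.3]
side pad [367.  267.7] [650.4 -92.5  20. ] [27.9 39.1]
side pad [383.2 298.4] [ 653.1 -178.8   20. ] [29.  37.8]
side plate [314.8 377.1] [26. 29.] [ 468.6 -320.4   46. ]
side plate [272.7 294. ] [15. 20.] [ 437.2 -128.4   46. ]
side plate [210.9 233.3] [15. 56.] [339.7  74.5  46. ]
side plate [252.2 214.7] [17. 26.] [439.4 111.2  46. ]
side plate [239.1 179.5] [ 8. 17.] [430.7 252.5  46. ]
side plate [238.  167.8] [ 6. 10.] [435.5 303.5  46. ]
```

View pics/side0z.png

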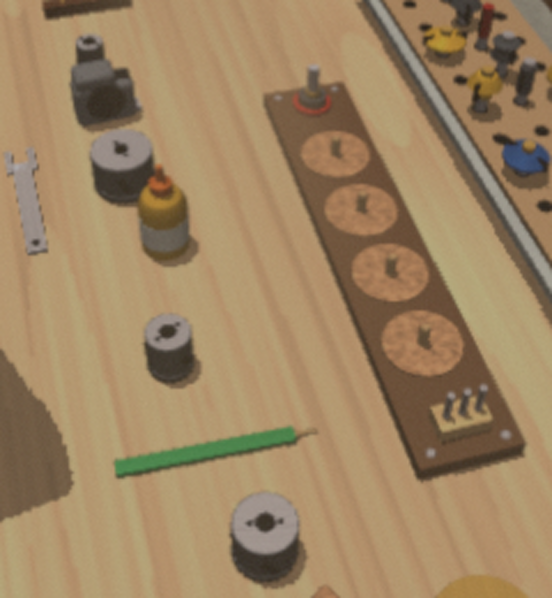

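Both views agree to about 2 mm.

| Item | Position (mm) |
|---|---|
| Peg 1 (next to arbor) | (655.4, 76.5) |
| Peg 2 | (654.2, -8.6) |
| Peg 3 | (653, -93.8) |
| Peg 4 | (651.5, -179) |
| saw_32 | (435, 304) |
| saw_41 | (436, -128) |
| saw_51 | (467.5, -320) |
| saw_64 | (438.5, 111.5) |

First I'll turn the jaws to open along world x, across the row.

```bash
python3 -m jog '[0,0,0,-7.4,0,0,0,-7.4,0,0,0,-7.4,0,0,0,-7.4,0,0,0,-7.4,0,0,0,-7.4,0,0,0,-7.4,0,0,0,-7.4,0,0,0,-7.4,0,0,0,-7.4]' 1 40
```

```text
t: 1.1
eef_pos: [0.1713, -0.6005, 0.2305]
tool_rot: [-3.141, -0.001, 1.575]
ft_force: [-0.3, -0.1, -0.1]
opening: 1.001
```

```bash
python3 -m jog '[3.1,3.3,1.0,0,3.1,3.3,1.0,0,3.1,3.3,1.0,0,3.1,3.3,1.0,0,3.1,3.3,1.0,0,3.1,3.3,1.0,0,3.1,3.3,1.0,0,3.1,3.3,1.0,0,3.1,3.3,1.0,0,0.1,-0.1,0,0]'
```

```text
t: 2.1
eef_pos: [0.4698, -0.3165, 0.1391]
tool_rot: [-3.14, -0.004, 1.575]
ft_force: [-0.7, 0.7, -0.5]
opening: 0.998
```

```bash
python3 -m jog '[-0.3,-0.2,1.5,0,0,0,2,0,0,0,2,0,0,0,2,0,0,0,2,0,0,0,1.5,0,0,0,1,0,0,0,0.8,0,0,0,0,0,0,0,0,0]'
```

```text
t: 3.1
eef_pos: [0.4662, -0.3249, 0.0138]
tool_rot: [3.141, 0.001, 1.569]
ft_force: [0.2, -0.1, 0.1]
opening: 1.002
```

```bash
python3 -m jog '[0.1,0.1,0.2,0,0,0,0.2,0,0,0,0.1,0,0,0,0,0,0,0,0,0,0,0,0,0,0,0,0,0,0,0,0,0,0,0,0,0,0,0,0,0]'; python3 - <<'E'
from rig import monitor
for i in range(3): print(monitor.read_state()["eef_pos"])
E
```

```text
t: 4.1
eef_pos: [0.4668, -0.3235, 0.0083]
tool_rot: [3.142, 0.0, 1.569]
ft_force: [0.8, -0.3, 0.7]
opening: 1.004
[ 0.46682795 -0.32349991  0.00831355]
[ 0.46682795 -0.32349991  0.00831355]
[ 0.46682795 -0.32349991  0.00831355]
```

```bash
python3 -m jog '[0.35,0.05,0,0,0,0,0,0,0,0,0,0,0,0,0,0,0,0,0,0,0,0,0,0,0,0,0,0,0,0,0,0,0,0,0,0,0,0,0,0]'; python3 -m jog '[0,0,0,0,0,0,0,0,0,0,0,0,0,0,0,0,0,0,0,0,0,0,0,0,0,0,0,0,0,0,0,0,0,0,0,0,0,0,0,0]' -1 40; python3 - <<'E'
from rig import camera
import cv2
c=camera("side");cv2.imwrite("pics/side1.png",c["color"])
E
```

```text
t: 5.1
eef_pos: [0.4673, -0.32, 0.0083]
tool_rot: [-3.142, -0.0, 1.569]
ft_force: [0.7, -0.7, -0.2]
opening: 1.002
t: 6.1
eef_pos: [0.4676, -0.3202, 0.0086]
tool_rot: [3.141, 0.0, 1.569]
ft_force: [-1.3, 0.7, 4.2]
opening: 0.593
```

View pics/side1.png

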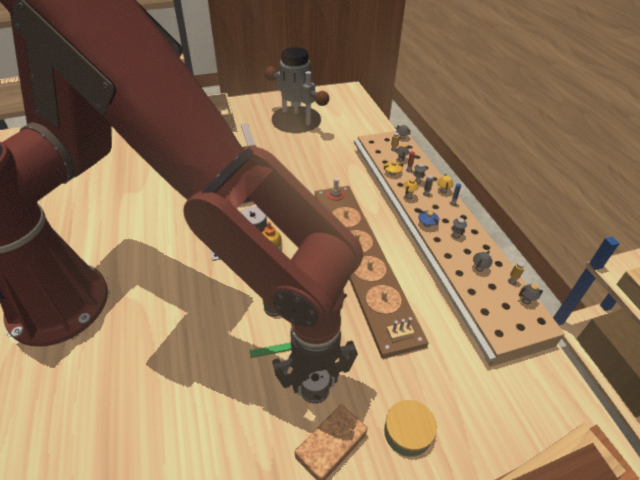

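The side view shows saw_51 at (315,380) held between the fingers, clear of the cork block. I'll lift it and carry it to peg 3.

```bash
python3 -m jog '[0,0,-3,0,0,0,-4,0,0,0,-4,0,2.8,2.3,-1,0,3.2,2.6,0,0,3.6,3.0,0,0,3.6,3.0,0,0,3.6,3.0,0,0,3.2,2.6,0,0,2.6,2.0,0,0]'; python3 -m jog '[0,0,0,0,0,0,0,0,0,0,0,0,0,0,0,0,0,0,0,0,0,0,0,0,0,0,0,0,0,0,0,0,0,0,0,0,0,0,0,0]'
```

```text
t: 7.15
eef_pos: [0.6527, -0.0917, 0.1264]
tool_rot: [-3.139, -0.001, 1.571]
ft_force: [0.1, -1.0, -0.9]
opening: 0.589
t: 8.15
eef_pos: [0.6527, -0.0942, 0.1283]
tool_rot: [3.142, -0.0, 1.569]
ft_force: [0.2, -0.2, -1.7]
opening: 0.591
```

```bash
python3 -m jog '[0,0.05,1.5,0,0,0,2,0,0,0,2,0,0,0,1.5,0,0,0,1.2,0,0,0,0.8,0,0,0,0.6,0,0,0,0.2,0,0,0,0,0,0,0,0,0]'; python3 - <<'E'
from rig import camera
import cv2
c=camera("side");cv2.imwrite("pics/side2.png",cv2.resize(c["color"][130:370,240:480],None,fx=2.4,fy=2.4))
E
```

```text
t: 9.15
eef_pos: [0.6539, -0.0945, 0.0312]
tool_rot: [3.14, 0.0, 1.569]
ft_force: [0.7, 0.9, -1.9]
opening: 0.589
```

View pics/side2.png

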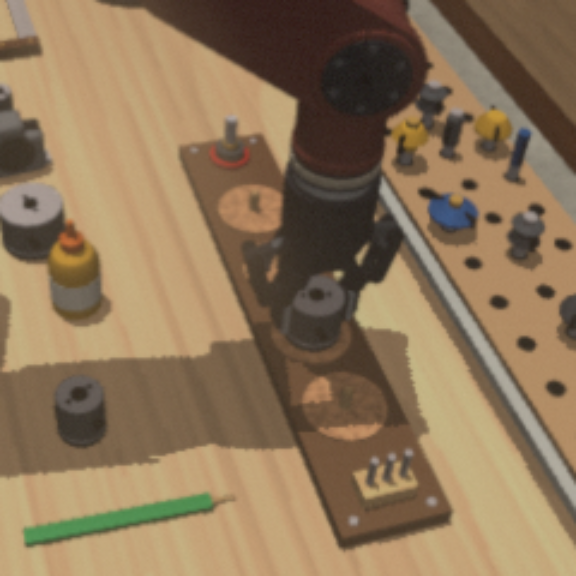

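The saw is centred on the third pad at (313,315), with the peg inside it. I'll set it down and release.

```bash
python3 -m jog '[0,0,0.1,0,0,0,0.1,0,0,0,0,0,0,0,0,0,0,0,0,0,0,0,0,0,0,0,0,0,0,0,0,0,0,0,0,0,0,0,0,0]'
```

```text
t: 10.2
eef_pos: [0.6535, -0.0943, 0.0286]
tool_rot: [3.141, 0.0, 1.569]
ft_force: [0.4, 1.5, 1.4]
opening: 0.594
```

```bash
python3 -m jog '[0,0,0,0,0,0,0,0,0,0,0,0,0,0,0,0,0,0,0,0,0,0,0,0,0,0,0,0,0,0,0,0,0,0,-0.5,0,0,0,-1,0]' 1; python3 -m jog '[0,0,-2,0,0,0,-3,0,0,0,-3.5,0,-0.3,-2.2,-1,0,-0.5,-3,0,0,-0.5,-4,0,0,-0.5,-4,0,0,-0.5,-4,0,0,-0.5,-3,0,0,-0.4,-1.6,0,0]'; python3 - <<'E'
from rig import camera
import cv2
c=camera("side");cv2.imwrite("pics/side3.png",cv2.resize(c["color"][130:370,240:480],None,fx=2.4,fy=2.4))
E
```

```text
t: 11.2
eef_pos: [0.6522, -0.094, 0.0428]
tool_rot: [-3.139, -0.001, 1.569]
ft_force: [0.1, -0.0, 0.1]
opening: 1.003
t: 12.2
eef_pos: [0.4328, -0.1258, 0.1388]
tool_rot: [-3.141, 0.0, 1.569]
ft_force: [-0.6, 0.3, 1.6]
opening: 1.001
```

View pics/side3.png

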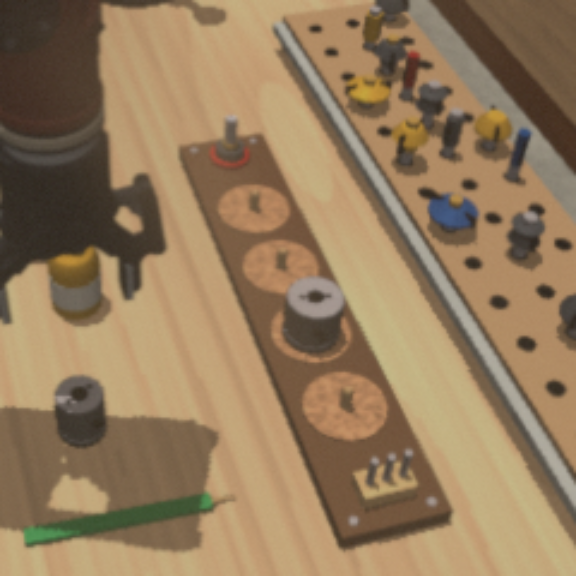

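saw_51 sits upright and centred on pad 3 at (313,315). Next is saw_41.

```bash
python3 -m jog '[-0.2,0.1,1.5,0,0,0,2,0,0,0,2.3,0,0,0,2,0,0,0,2,0,0,0,1.5,0,0,0,1,0,0,0,0.5,0,0,0,0,0,0,0,0,0]'
```

```text
t: 13.25
eef_pos: [0.4369, -0.1282, 0.011]
tool_rot: [3.14, 0.001, 1.569]
ft_force: [0.5, -0.3, 0.2]
opening: 1.004
```

```bash
python3 -m jog '[0,-0.05,0,0,0,0,0,0,0,0,0,0,0,0,0,0,0,0,0,0,0,0,0,0,0,0,0,0,0,0,0,0,0,0,0,0,0,0,0,0]' -1 40;  python3 -m jog '[0,0,0,0,0,0,0,0,0,0,-2,0,0,0,-3,0,0,0,-4,0,0,0,-3,0,2,3,0,0,2.5,4.2,0,0,2.5,4.2,0,0,2,4,0,0]'
```

```text
t: 14.25
eef_pos: [0.4361, -0.1281, 0.0109]
tool_rot: [3.141, 0.0, 1.569]
ft_force: [-0.7, 0.8, 5.9]
opening: 0.471
t: 15.25
eef_pos: [0.5905, -0.0366, 0.1294]
tool_rot: [-3.141, -0.0, 1.57]
ft_force: [0.5, -0.5, -0.8]
opening: 0.467
```

```bash
python3 -m jog '[1.4,3.2,0,0,1.0,2.2,0,0,0.5,1.0,0,0,0,0,0,0,0,0,1,0,0,0,2,0,0,0,2,0,0,0,1,0,0,0,0,0,0,0,0,0]';python3 - <<'E'
from rig import monitor
print(monitor.read_state()["eef_pos"])
E
```

```text
t: 16.25
eef_pos: [0.6533, -0.0097, 0.0704]
tool_rot: [-3.141, 0.0, 1.569]
ft_force: [0.9, 0.2, -1.0]
opening: 0.472
[ 0.65332863 -0.00965723  0.07035912]
```

```bash
python3 -m jog '[0.1,0.1,0.5,0,0,0,1,0,0,0,1,0,0,0,0.7,0,0,0,0.3,0,0,0,0.2,0,0,0,0.1,0,0,0,0,0,0,0,0,0,0,0,0,0]'; python3 - <<'E'
from rig import camera
import cv2
c=camera("side");cv2.imwrite("pics/side4.png",cv2.resize(c["color"][130:370,240:480],None,fx=2.4,fy=2.4))
E
```

```text
t: 17.25
eef_pos: [0.6551, -0.0083, 0.0327]
tool_rot: [3.141, 0.0, 1.569]
ft_force: [0.2, 0.1, -2.2]
opening: 0.474
```

View pics/side4.png

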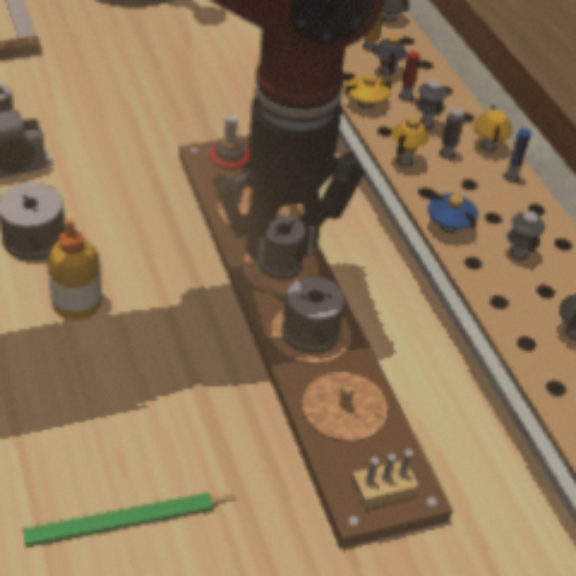

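saw_41 is over pad 2 at (283,245). I'll set it down and release.

```bash
python3 -m jog '[0,0,0.1,0,0,0,0.1,0,0,0,0,0,0,0,0,0,0,0,0,0,0,0,0,0,0,0,0,0,0,0,0,0,0,0,0,0,0,0,0,0]';  python3 -m jog '[0,0,0,0,0,0,0,0,0,0,0,0,0,0,0,0,0,0,0,0,0,0,0,0,0,0,0,0,0,0,0,0,0,0,-0.5,0,0,0,-1,0]' 1
```

```text
t: 18.3
eef_pos: [0.655, -0.0083, 0.031]
tool_rot: [3.141, 0.0, 1.569]
ft_force: [-2.4, 0.3, 5.4]
opening: 0.468
t: 19.3
eef_pos: [0.6538, -0.0081, 0.0448]
tool_rot: [-3.139, -0.0, 1.569]
ft_force: [0.2, -0.1, 0.3]
opening: 1.004
```

```bash
python3 -m jog '[0,0,-2,0,0,0,-4,0,0,0,-4,0,1.2,-2.2,-1,0,1.7,-3,0,0,2.2,-4,0,0,2.2,-4,0,0,2.2,-4,0,0,1.5,-2.8,0,0,1,-1.6,0,0]';python3 -m jog '[0,0,0,0,0,0,1,0,0,0,2,0,0,0,2.2,0,0,0,2,0,0,0,1,0,0,0,1,0,0,0,1,0,0,0,0,0,0,0,0,0]'
```

```text
t: 20.3
eef_pos: [0.4366, 0.113, 0.1558]
tool_rot: [3.142, -0.0, 1.57]
ft_force: [1.0, -1.0, 0.2]
opening: 1.005
t: 21.3
eef_pos: [0.4393, 0.1121, 0.0535]
tool_rot: [3.141, -0.0, 1.569]
ft_force: [0.1, 0.1, 0.1]
opening: 1.002
```

```bash
python3 -m jog '[0,-0.05,1,0,0,0,1,0,0,0,1,0,0,0,1,0,0,0,0.5,0,0,0,0.2,0,0,0,0,0,0,0,0,0,0,0,0,0,0,0,0,0]';python3 -m jog '[0,0,0,0,0,0,0,0,0,0,0,0,0,0,0,0,0,0,0,0,0,0,0,0,0,0,0,0,0,0,0,0,0,0,0,0,0,0,0,0]' -1 50
```

```text
t: 22.3
eef_pos: [0.4389, 0.1121, 0.0067]
tool_rot: [3.141, -0.0, 1.569]
ft_force: [-0.4, -0.8, 0.7]
opening: 1.002
t: 23.3
eef_pos: [0.4388, 0.1121, 0.0069]
tool_rot: [3.141, 0.0, 1.569]
ft_force: [-1.0, -0.5, 4.2]
opening: 0.729
```

```bash
python3 -m jog '[0,0,-2,0,0,0,-3,0,0,0,-4,0,0,0,-4,0,0,0,-3,0,0,1.5,-1,0,0,3,0,0,-1.5,3.5,0,0,-2.5,3.5,0,0,-3,3,0,0]'; python3 -m jog '[-3.4,2.5,0,0,-3.8,2,0,0,-4,1.3,0,0,-4,0.7,0,0,-3.4,0.3,0,0,-2.3,0,0,0,-1.2,0,0,0,0,0,0,0,0,0,0,0,0,0,0,0]'
```

```text
t: 24.3
eef_pos: [0.5841, 0.0418, 0.1751]
tool_rot: [-3.14, -0.001, 1.571]
ft_force: [-0.1, -1.3, -3.3]
opening: 0.726
t: 25.3
eef_pos: [0.6509, -0.1775, 0.176]
tool_rot: [-3.141, -0.001, 1.571]
ft_force: [-0.2, -0.3, -2.2]
opening: 0.726
```

```bash
python3 -m jog '[0,0,1.5,0,0,0,2.2,0,0,0,2.5,0,0,0,2.2,0,0,0,1.5,0,0,0,1,0,0,0,0.6,0,0,0,0,0,0,0,0,0,0,0,0,0]'
```

```text
t: 26.3
eef_pos: [0.6521, -0.1797, 0.0628]
tool_rot: [3.139, 0.001, 1.569]
ft_force: [0.2, 0.1, -2.2]
opening: 0.726
```

```bash
python3 -m jog '[0.05,0,0.5,0,0,0,0.8,0,0,0,0.8,0,0,0,0.6,0,0,0,0.4,0,0,0,0.3,0,0,0,0,0,0,0,0,0,0,0,0,0,0,0,0,0]'; python3 - <<'E'
from rig import camera
import cv2
c=camera("side");cv2.imwrite("pics/side5.png",cv2.resize(c["color"][130:370,240:480],None,fx=2.4,fy=2.4))
E
```

```text
t: 27.3
eef_pos: [0.6511, -0.1788, 0.0273]
tool_rot: [3.141, 0.0, 1.569]
ft_force: [-0.1, -0.3, -2.8]
opening: 0.72
```

View pics/side5.png

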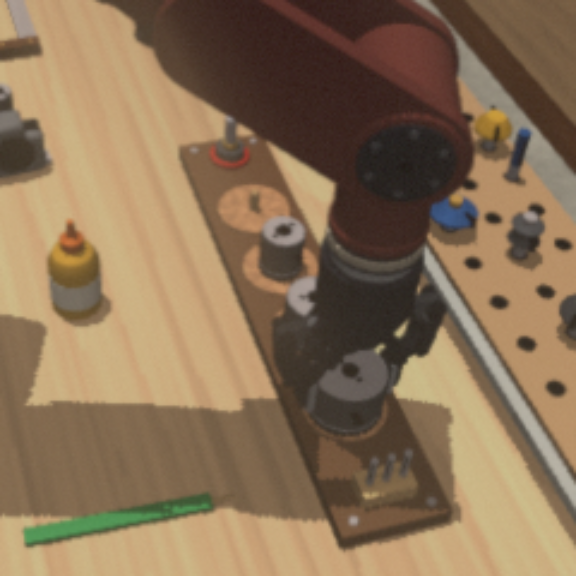

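saw_64 is centred over pad 4 at (348,390), and saw_41 is seated on pad 2. I'll set this one down and release.

```bash
python3 -m jog '[0,0,0.1,0,0,0,0.05,0,0,0,0,0,0,0,0,0,0,0,0,0,0,0,0,0,0,0,0,0,0,0,0,0,0,0,0,0,0,0,0,0]';  python3 -m jog '[0,0,0,0,0,0,0,0,0,0,0,0,0,0,0,0,0,0,0,0,0,0,0,0,0,0,0,0,0,0,0,0,0,0,-0.5,0,0,0,-1,0]' 1
```

```text
t: 28.35
eef_pos: [0.6512, -0.1788, 0.027]
tool_rot: [3.142, 0.0, 1.569]
ft_force: [-3.8, 0.4, 5.6]
opening: 0.725
t: 29.35
eef_pos: [0.6502, -0.1784, 0.0403]
tool_rot: [-3.14, -0.001, 1.569]
ft_force: [1.1, -0.7, -0.3]
opening: 0.998
```

```bash
python3 -m jog '[0,0,-2,0,0,0,-4,0,0,0,-4,0,0,0,-3,0,1.5,-0.5,-1,0,3,-1.3,0,0,4,-1.8,0,0,4.4,-2,0,0,4.4,-2,0,0,4.4,-2,0,0]'; python3 -m jog '[4.4,-2,0,0,4.4,-2,0,0,4.4,-2,0,0,4.4,-2,0,0,4,-1.9,0,0,3,-1.5,0,0,2,-0.6,0,0,0,0,0,0,0,0,0,0,0,0,0,0]'
```

```text
t: 30.35
eef_pos: [0.5528, 0.0408, 0.1796]
tool_rot: [-3.139, -0.001, 1.569]
ft_force: [0.3, 1.6, 0.2]
opening: 0.999
t: 31.35
eef_pos: [0.4354, 0.3037, 0.1803]
tool_rot: [-3.141, 0.001, 1.569]
ft_force: [0.8, 0.5, 0.1]
opening: 0.998
```

```bash
python3 - <<'E'
from rig import camera,monitor
import cv2
from h import *
print(monitor.read_state()["eef_pos"])
for n in("side","top"):
    c=camera(n);np.savez(f"{n}6.npz",**c);cv2.imwrite(f"pics/{n}6.png",c["color"])
E
```

```text
[0.43537755 0.3037346  0.18029176]
```

View pics/top6.png

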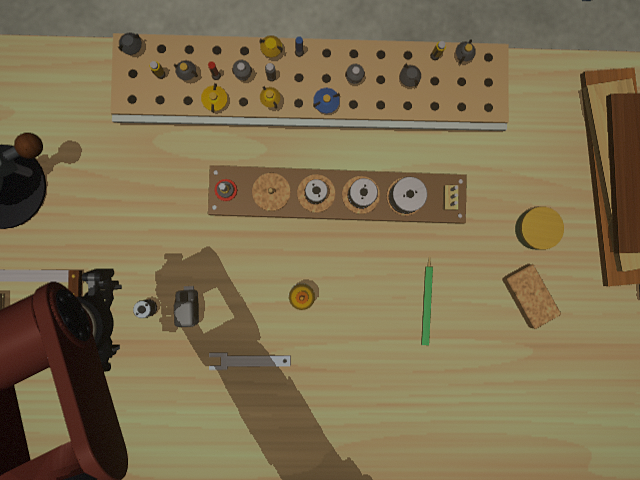

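The top view shows saws 41, 51 and 64 on pads 2 to 4 at (316,190), (364,192) and (410,194), and the glue bottle unmoved at (302,296). saw_32 is at (143,309) with free space around it.

```bash
python3 -m jog '[0,0,1.5,0,0,0,2.5,0,0,0,3,0,0,0,3,0,0,0,2.5,0,0,0,1.8,0,0,0,1.2,0,0,0,0.8,0,0,0,0.5,0,0,0,0,0]'
```

```text
t: 32.45
eef_pos: [0.4358, 0.3044, 0.0126]
tool_rot: [-3.141, 0.0, 1.569]
ft_force: [0.5, -0.0, 0.5]
opening: 0.997
```

```bash
python3 -m jog '[0,0,0.1,0,0,0,0,0,0,0,0,0,0,0,0,0,0,0,0,0,0,0,0,0,0,0,0,0,0,0,0,0,0,0,0,0,0,0,0,0]' -1 40;  python3 -m jog '[0,0,0,0,0,0,-1.5,0,0,0,-3,0,0,0,-4,0,0,0,-4,0,0,0,-3,0,0,0,-1,0,-2,2,0,0,-3,3,0,0,-3.3,3.3,0,0]'
```

```text
t: 33.45
eef_pos: [0.436, 0.3049, 0.0124]
tool_rot: [3.141, -0.0, 1.569]
ft_force: [-1.7, 0.3, 5.0]
opening: 0.353
t: 34.45
eef_pos: [0.5179, 0.2209, 0.1755]
tool_rot: [-3.14, 0.0, 1.572]
ft_force: [0.8, -0.8, -0.5]
opening: 0.351
```

```bash
python3 -m jog '[-3.3,3.3,0,0,-3.3,3.1,0,0,-3,2.8,0,0,-2.4,2.2,0,0,-1.6,1.4,0,0,-0.9,0.8,0,0,0,0,0,0,0,0,1,0,0,0,1.5,0,0,0,1.5,0]';  python3 -m jog '[0,0,2,0,0,0,2,0,0,0,1.5,0,0,0,1,0,0,0,0.5,0,0,0,0,0,0,0,0,0,0,0,0,0,0,0,0,0,0,0,0,0]'
```

```text
t: 35.45
eef_pos: [0.6532, 0.0775, 0.1352]
tool_rot: [-3.14, -0.0, 1.571]
ft_force: [-0.2, -0.5, -2.1]
opening: 0.352
t: 36.45
eef_pos: [0.6549, 0.0762, 0.0676]
tool_rot: [3.14, -0.0, 1.569]
ft_force: [0.1, 0.8, -0.9]
opening: 0.359
```

Target height is 32.2 mm, so I'll stop about 1.5 mm above it and look.

```bash
python3 -m jog '[0,0.05,0.5,0,0,0,0.8,0,0,0,0.8,0,0,0,0.6,0,0,0,0.4,0,0,0,0.3,0,0,0,0,0,0,0,0,0,0,0,0,0,0,0,0,0]'; python3 - <<'E'
from rig import camera
import cv2
c=camera("side");cv2.imwrite("pics/side7.png",cv2.resize(c["color"][130:370,240:480],None,fx=2.4,fy=2.4))
E
```

```text
t: 37.45
eef_pos: [0.655, 0.0763, 0.0329]
tool_rot: [3.141, -0.0, 1.569]
ft_force: [-0.8, 0.3, -0.9]
opening: 0.355
```

View pics/side7.png

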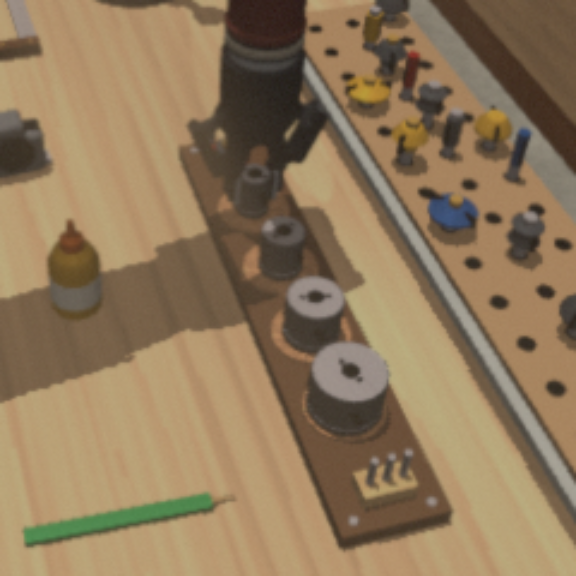

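saw_32 is over pad 1 at (253,190). The other three are upright and the glue bottle is standing. I'll set saw_32 down, release it and retreat.

```bash
python3 -m jog '[0,0,0.1,0,0,0,0,0,0,0,0,0,0,0,0,0,0,0,0,0,0,0,0,0,0,0,0,0,0,0,0,0,0,0,0,0,0,0,0,0]';  python3 -m jog '[0,0,0,0,0,0,0,0,0,0,0,0,0,0,0,0,0,0,0,0,0,0,0,0,0,0,0,0,0,0,0,0,0,0,-0.5,0,0,0,-1,0]' 1; python3 -m jog '[0,0,-2,0,0,0,-3,0,0,0,-4,0,0,0,-4,0,0,0,-3,0,1,-1.5,-1,0,2,-3,0,0,2.5,-4,0,0,2.5,-4,0,0,2,-3,0,0]'; python3 -m jog '[2,-2.5,0,0,2,-1.5,0,0,1,-0.5,0,0,0,0,0,0,0,0,0,0,0,0,0,0,0,0,0,0,0,0,0,0,0,0,0,0,0,0,0,0]'
python3 - <<'E'
from rig import camera
from h import *
T=np.array([[655.4,76.5],[654.2,-8.6],[653,-93.8],[651.5,-179]])
for n in("side","top"):
    c=camera(n);cv2.imwrite(f"pics/{n}8.png",c["color"]);P=heightmap(c)
    hsv=cv2.cvtColor(c["color"],cv2.COLOR_BGR2HSV);m=(hsv[...,1]<60)&(hsv[...,2]>100)
    for k in blobs(m,25):
        e=cv2.fitEllipse(cv2.convexHull(k)) if len(k)>8 else None
        if e is None: continue
        p=plane(c,[e[0]],.066)[0]*1000;d=np.linalg.norm(T-p[:2],axis=1)
        if d.min()<20:
            u,v=map(int,e[0]);print(n,"peg",d.argmin()+1,"offset",np.round(p[:2]-T[d.argmin()],1),"axes px",np.round(e[1]),"z",round(np.median(P[v-3:v+4,u-3:u+4,2])*1000,1))
E
```

```text
t: 38.5
eef_pos: [0.6552, 0.0762, 0.0325]
tool_rot: [3.141, 0.0, 1.569]
ft_force: [-2.3, -0.5, 5.9]
opening: 0.352
t: 39.5
eef_pos: [0.654, 0.0762, 0.0463]
tool_rot: [-3.139, 0.0, 1.569]
ft_force: [-1.2, -0.1, -0.0]
opening: 1.0
t: 40.5
eef_pos: [0.4979, 0.1775, 0.2178]
tool_rot: [3.141, -0.001, 1.57]
ft_force: [0.4, 0.5, 0.3]
opening: 0.994
t: 41.5
eef_pos: [0.4553, 0.2263, 0.2167]
tool_rot: [-3.141, 0.0, 1.569]
ft_force: [-0.2, 0.6, -0.0]
opening: 0.997
side peg 4 offset [ 0.4 -0.3] axes px [24. 32.] z 67.0
side peg 3 offset [ 1.2 -0.9] axes px [17. 24.] z 67.5
side peg 2 offset [1.3 0.2] axes px [12. 18.] z 67.4
side peg 1 offset [ 0.5 -1.2] axes px [ 8. 12.] z 67.3
top peg 1 offset [-1.1 -1. ] axes px [17. 17.] z 66.5
top peg 2 offset [0.3 0.8] axes px [21. 22.] z 67.1
top peg 3 offset [-0.4 -0.1] axes px [27. 27.] z 67.3
top peg 4 offset [-1.2  0.1] axes px [34. 34.] z 65.8
```

View pics/top8.png

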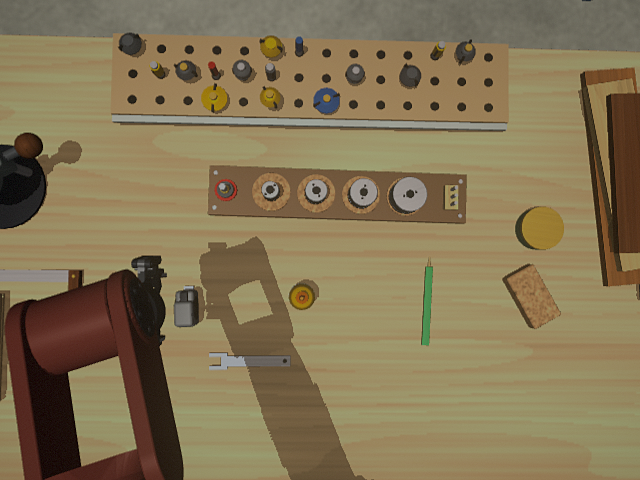

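View pics/side8.png

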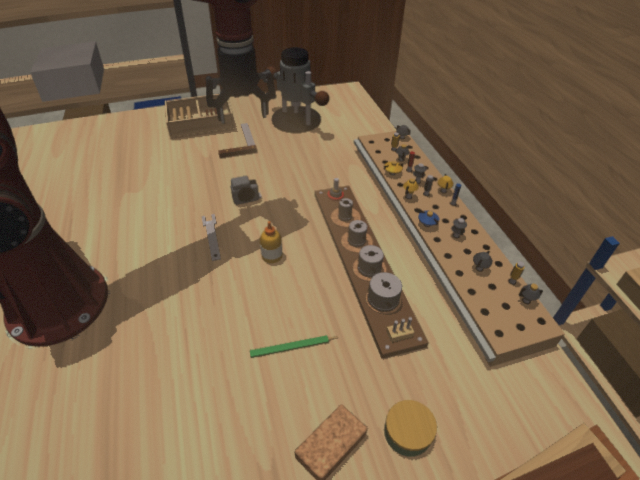

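All four saws are seated within about 1.5 mm of their pegs, with tops at 66–67 mm. They run 32, 41, 51, 64 from the arbor at (226,190) to the drill block at (452,196). The glue bottle is unmoved and the arm is clear.

```bash
python3 -c "
from rig import bot
print(bot.close_job())"
```

```text
the job is handed in; nothing more can be done
None
```

All four hole saws are on the rack in size order: 32, 41, 51, 64, with the smallest on the peg next to the arbor and the largest at the far end. I gripped each one from above, lowered it onto its peg until it touched the cork, and released it. The job took about 42 s of the 88 s allowed, and I've handed it in.

- **Placement:** in the last pictures from both cameras, each saw is flat and within about 1.5 mm of its peg's centre. Their tops measure 66–67 mm above the bench, against 66 mm expected.
- **Other checks:** the glue bottle is standing where it was, and the arm was clear of everything at hand-in. The highest wrist force I saw between moves was about 7 N.
- **Disagreements:** my first pad measurement was clipped by a bad mask on the first pad, so I took that peg's position from the line and spacing of the other three. Side-view pad readings differed from it by up to about 5 mm. The arm also stopped 3.5 mm off before the first grasp, and I corrected that before closing the gripper. No check failed at the end.

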